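# Square a slide carrier in the corner, load the lift table, wind it up and back off

### The arm

A 7-joint arm with a two-finger parallel gripper is mounted at the origin on the work surface. World frame = base frame: x ahead of the robot, y to its left, z up, the work surface at z = 0. Lengths are in m, angles in rad, forces in N, time in s.
With the tool pointing down it reaches from about 0.4 to 0.9 m from the base axis. Payload 5.6 kg.
Tool frame: the origin (TCP) lies at the very end of the fingers, on their centre line; the grasp point (between the pads) lies 19 mm behind it; z points along the fingers, x is the direction in which the jaws open and shut, and the axes are right-handed (so a half turn about z gives the same grasp; the last joint's range is limited). The gripper opens to 92 mm and grips with 3 to 60 N. Pads are 20 mm wide; open, the fingers measure 128 mm over their backs; the gripper's body (75 mm by 189 mm) begins 69 mm behind the grasp point.
Start: joints at [1.237, 0.468, -0.012, 1.603, 0.006, 1.071, -0.056], TCP at [0.186, -0.623, 0.215] pointing down, gripper open.
Joint ranges: [-2.53, 2.53], [-0.31, 2.02], [-1.57, 1.55], [0.28, 2.44], [-1.29, 4.43], [0.15, 1.84], [-2.92, 2.92]. Speed limits (rad/s): [2.57, 2.57, 3.14, 3.14, 3.14, 3.14, 3.14].

### API

Orientations are given as a unit quaternion [x, y, z, w].
In Python, from cell import ctrl, cams gives the robot as it stands. Calls block until the motion is done:
- ctrl.move_pose(position, orientation): joint-space move of the TCP to a pose.
- ctrl.move_l(position, orientation=None, velocity=0.15): straight line of the TCP; orientation=None keeps the orientation; velocity is the mean speed in m/s.
- ctrl.move_j(angles): joint-space move.
- ctrl.gripper_to(opening, newtons=None): finger opening in m; newtons is the grip in N (None keeps the last); returns when the fingers have stopped.
- ctrl.dwell(seconds).
- ctrl.ik(position, orientation): joint angles nearest the present ones, or None.
- ctrl.get_state(): the state.
- cams.grab_frame(name): name is "side" or "top"; returns a dict with "color" (384x512x3 uint8, red, green, blue), "camera_matrix" (3x3 intrinsics, pixels), "k1" (the pictures are not rectified: a ray, as slopes to the right and down, at radius r is drawn at 1 + k1 r^2 times it, then the intrinsics apply), "T" (4x4, takes a point from camera to world coordinates). Camera axes: x right, y up, looking along -z (the intrinsics and any distortion apply to the point x, -y, -z); pixel columns grow to the right and rows downward; lengths in m; the calibration is good to about 2 mm. A picture is of the moment at which its call begins. There is no depth.
A pose or a line that the arm cannot do raises ctrl.Unreachable and nothing moves.
- ctrl.sign_off(): hands the job in, once; it reports no verdict.
The state is a dict: "clock": time; "joint_positions": joint angles; "qvel": joint speeds; "tau": joint torques, N m; "tcp_pos": TCP position; "ee_rot": TCP orientation; "wrist_force": force on the tool from outside, world axes, zero at the start; "torque": the same for the moment, N m; "grip_width": finger opening in m.
Only numpy, scipy, OpenCV 4.12 (cv2) and the standard library are available. Lean on these libraries where they do the work, as an engineer would, in place of code of your own. Each camera call takes 0.05 s, during which the arm holds its last target.

### The job

Slide the flat slide carrier along the white squaring board, without picking it up, until it sits snugly against both steel stops of the board's corner, with its long side along the far stop. Then grip it there, lift it straight up well clear of the board, set it down flat between the lugs of the lift table's platform and let go. Crank the lift's handwheel clockwise until it comes up against its stop, back it off by a quarter turn, and leave everything else on the bench where it is.

Things in the scene. Friction and masses are not known exactly. Their poses are not given: they have to be found in the camera images.
- carrier_center (a point): Centre (half-way up) of the slide carrier: a loose flat dark metal bar with three glass windows on top, 50 mm (its x) x 140 mm (its y, the long way) x 12 mm high, about 0.2 kg; it starts lying skewed on the squaring board. Its two ends are alike.
- corner_home (a point): Fixed point on the white squaring board (slab 260 mm along its x, 300 mm along its y, upper face 10 mm above the bench): where the carrier's centre is when it sits in the corner, 6 mm above the board's face; 93 mm to +x and 68 mm to -y of the board's middle. x and y are the board's axes. The board is open on its -x and +y sides.
- far_stop (a point): Point on the board's face at the foot of the far stop, 25 mm to +x of corner_home: two steel strips in line along the board's y, 16 mm high, 12 mm thick, with a 72 mm gap between them, centred on this point, for a finger; the strip nearer the corner has a slanted lead-in. The carrier's long side goes against them.
- right_stop (a point): Point on the board's face at the foot of the right stop, 70 mm to -y of corner_home: a steel strip along the board's x, 16 mm high, 12 mm thick. One end of the carrier goes against it.
- platform_seat (a point): Centre of the carrier's seat, on the upper face of the lift's platform; x, y are the platform's axes. The seated carrier lies along y, its centre 6 mm above this point, 2.5 mm of play all round between corner lugs 7 mm high. Midway, 90 mm of each long side is free for fingers, the platform 46 mm wide. It is 75 to 96 mm above the bench and rises 2 mm per radian of the wheel.
- wheel (a joint): Angle of the handwheel (rad), growing clockwise seen from above. It starts anywhere between 1 and 3.5 and meets a firm stop at 10.5. It turns stiffly (about 0.1 N m, 2 to 3 N at the crank) and stays where it is left.
- wheel_axis (a point): Fixed point on the handwheel's upright axis, at the upper face of its disc (110 mm across), 74 mm above the bench, beside the platform at 175 mm to its -y. x and y are the lift's axes, parallel to the platform's; at wheel angle 0 the crank is on its -x side.
- crank_center (a point): Centre (half-way up) of the handwheel's crank handle: an upright black cylinder, 20 mm in diameter, 45 mm high, from 3 mm to 48 mm above the disc, 45 mm from the wheel's axis. It spins freely on its pin, so it can be held firmly while it goes round.
- petri_stack: Stack of three clear lab dishes, 92 mm across, 48 mm high; a bystander, origin under its centre.
- dish: Single clear lab dish, 92 mm across, 15 mm high; a bystander, origin under its centre.
- mouse: Black computer mouse, 100 x 60 x 30 mm; a bystander, origin under its centre.
- marker: White marker pen with black cap, 130 x 15 mm, lying on the bench between the board and the lift; a bystander, origin under its middle.
- bottle: Round glass jar with white cap, 60 mm across, 100 mm high; a bystander, origin under its centre.
- tip_box: Grey plastic box with clear lid, 112 x 82 x 54 mm; a bystander, origin under its centre.

How it is judged:
By the outcome, as a careful person would: the job done as asked, in the order asked, and still so for the second after the job is handed in, with the robot touching nothing.
It also fails if it takes over 72 s, if anything falls off the work surface, if the arm or the gripper's body presses on something with over 40 N, if the wrist force passes 120 N, or if a joint passes its speed limit or range.

## Working session

There is one attempt and no reset: what is moved stays moved. The work goes in short steps, each a Python script; the robot and the scene stay as the last script left them, time stands still between calls to the robot, and variables do not carry over. Pictures are saved under pics/ and viewed, and the job is handed in when it is done.

```bash
ls; mkdir -p pics
python3 - <<'E'
from cell import ctrl,cams
import cv2
for n in("side","top"):
    f=cams.grab_frame(n); cv2.imwrite(f"pics/{n}0.png",f["color"][:,:,::-1]); print(n,f["camera_matrix"],f["k1"],f["T"])
print(ctrl.get_state())
E
```

```text
pics
side [[499.03234433   0.         250.68927943]
 [  0.         499.03234433 192.67660122]
 [  0.           0.           1.        ]] -0.1486805166948234 [[-0.87388213  0.35076573 -0.33659087 -0.01584331]
 [-0.48610459 -0.62239424  0.61345557  1.08768211]
 [ 0.00568697  0.69970623  0.71440804  1.2534145 ]
 [ 0.          0.          0.          1.        ]]
top [[426.61378574   0.         253.31493481]
 [  0.         426.61378574 196.30767147]
 [  0.           0.           1.        ]] -0.06959591609351612 [[-0.0806187   0.97494469 -0.20732455  0.27770971]
 [-0.99673949 -0.07816253  0.02002509  0.09540241]
 [ 0.00331834  0.20826296  0.97806724  1.36412038]
 [ 0.          0.          0.          1.        ]]
{'clock': 0.1, 'joint_positions': array([ 1.23696645,  0.46829046, -0.01158509,  1.6034559 ,  0.00602023,
        1.07140656, -0.05631238]), 'qvel': array([ 1.81060654e-03, -5.72146306e-04,  7.60878640e-04, -2.67372194e-03,
        4.59246664e-04, -1.52668408e-05,  5.74689578e-04]), 'tau': array([ 1.71788568e-03, -5.21646774e+01, -1.18298759e-02, -2.44365817e+01,
       -5.67029568e-02,  1.40996533e-02,  6.82510790e-05]), 'tcp_pos': array([ 0.18616692, -0.62226109,  0.21376604]), 'ee_rot': array([ 8.02080649e-01, -5.97215245e-01, -6.50781995e-04, -3.98900671e-04]), 'wrist_force': array([-0.24720426, -1.04278062,  0.77261582]), 'torque': array([ 0.01746087, -0.01115894, -0.01148784]), 'grip_width': 0.09208997936408593}
```

View pics/top0.png

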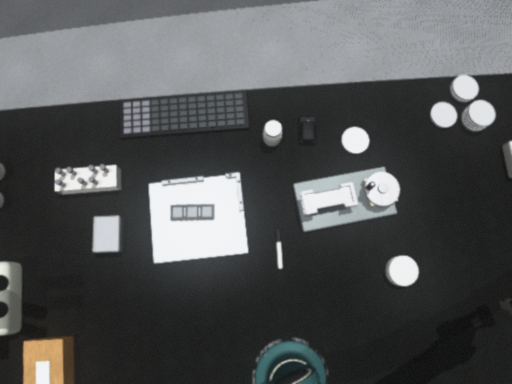

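View pics/side0.png

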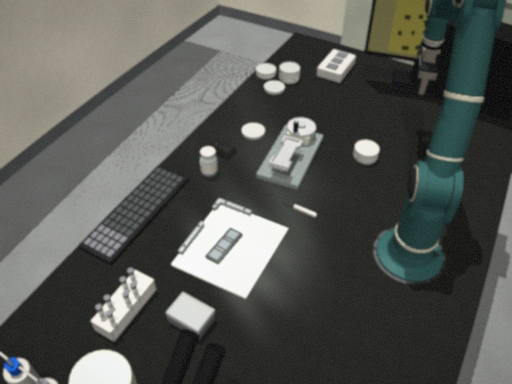

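```bash
cat > h.py <<'E'
import numpy as np,cv2
from scipy.spatial.transform import Rotation as R
from cell import ctrl,cams
def proj(f,P):
    P=np.atleast_2d(P); T=np.array(f["T"]); p=(P-T[:3,3])@T[:3,:3]
    q=p*[1,-1,-1]
    return cv2.projectPoints(q.astype(float),np.zeros(3),np.zeros(3),np.array(f["camera_matrix"]),np.array([f["k1"],0,0,0.]))[0][:,0]
def unproj(f,uv,z):
    uv=np.array(uv,float).reshape(-1,1,2)
    s=cv2.undistortPointsIter(uv,np.array(f["camera_matrix"]),np.array([f["k1"],0,0,0.]),None,None,(3,100,1e-12))[:,0]
    T=np.array(f["T"]); d=np.c_[s[:,0],-s[:,1],-np.ones(len(s))]@T[:3,:3].T
    return T[:3,3]+d*((z-T[2,3])/d[:,2])[:,None]
def crop(f,name,x0,y0,w,h,k):
    im=f["color"][y0:y0+h,x0:x0+w,::-1]
    cv2.imwrite("pics/"+name+".png",cv2.resize(im,None,fx=k,fy=k,interpolation=cv2.INTER_CUBIC))
E
python3 - <<'E'
from h import *
f=cams.grab_frame("top"); crop(f,"tb",140,165,115,105,6.5); crop(f,"tl",285,155,125,85,6)
f=cams.grab_frame("side"); crop(f,"sb",165,190,130,110,6); crop(f,"sl",250,105,80,90,6.5)
E
```

```text
(no output)
```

View pics/tb.png

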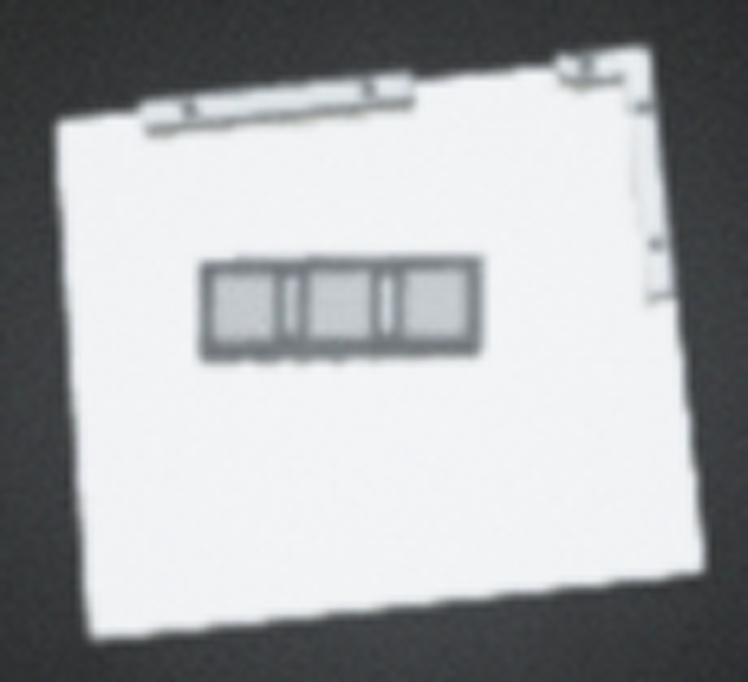

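View pics/tl.png

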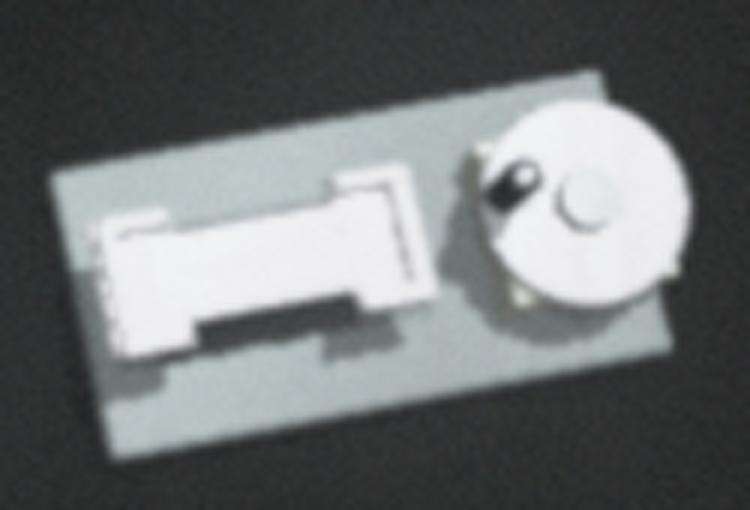

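View pics/sb.png

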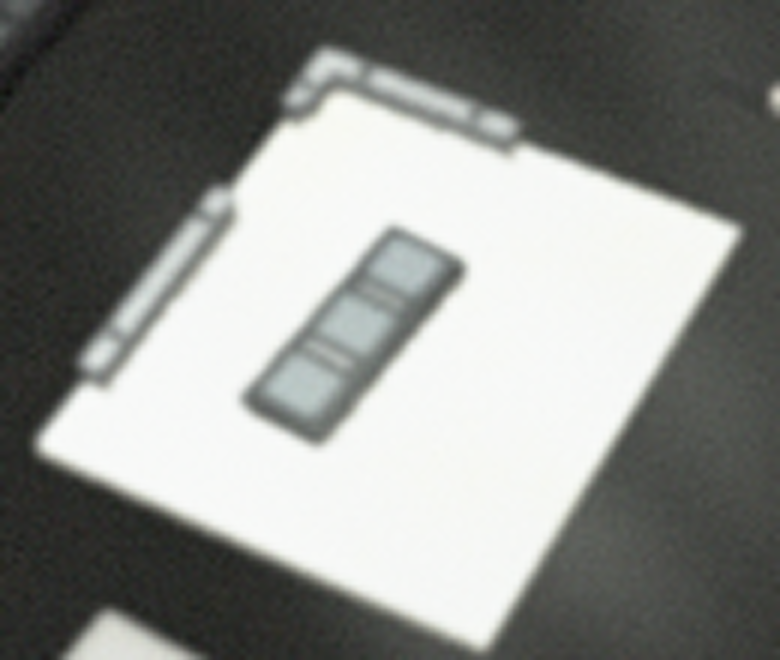

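View pics/sl.png

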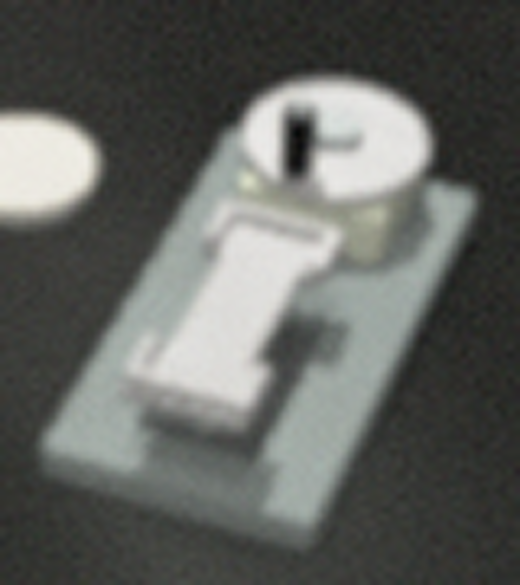

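```bash
cat > fit.py <<'E'
from h import *
from scipy.optimize import minimize,least_squares
def un(pts,k,off): return (np.array(pts,float)+.5)/k-.5+np.array(off)
ft=cams.grab_frame("top"); fs=cams.grab_frame("side")
def rot(y): return np.array([[np.cos(y),-np.sin(y)],[np.sin(y),np.cos(y)]])
def world(p,L):
    L=np.array(L,float); return np.c_[L[:,:2]@rot(p[2]).T+p[:2],L[:,2]]
# board
Lb=[[.13,.15,.01],[-.13,-.15,.01],[.13,-.15,.026]]
t=un([(57,119),(705,573),(652,45)],6.5,(140,165)); s=un([(35,443),(742,230),(325,47)],6,(165,190))
for nm,use in(("top",1),("side",2),("both",3)):
    def r(p):
        o=[]
        if use&1:o.append(proj(ft,world(p,Lb))-t)
        if use&2:o.append(proj(fs,world(p,Lb))-s)
        return np.concatenate(o).ravel()
    q=least_squares(r,[.5,.2,.05]); print("board",nm,q.x,np.round(q.fun,2))
# carrier
def hull(f,p,a,b,z0,z1,S,off,sz):
    P=world(p,[[i*a,j*b,z] for i in(-1,1) for j in(-1,1) for z in(z0,z1)])
    uv=(proj(f,P)-off+.5)*S-.5
    m=np.zeros(sz,np.uint8); cv2.fillConvexPoly(m,cv2.convexHull(np.round(uv*16).astype(np.int32)),1,cv2.LINE_8,4); return m
def cmask(f,p0,S=8,rad=45):
    g=cv2.cvtColor(f["color"],cv2.COLOR_RGB2GRAY)
    c=proj(f,[[p0[0],p0[1],.016]])[0].astype(int); off=c-rad
    g=cv2.resize(g[off[1]:off[1]+2*rad,off[0]:off[0]+2*rad],None,fx=S,fy=S,interpolation=cv2.INTER_CUBIC)
    m=(g<150).astype(np.uint8)
    n,l,st,_=cv2.connectedComponentsWithStats(m); 
    k=l[rad*S-120:rad*S+120,rad*S-120:rad*S+120].ravel(); k=np.bincount(k[k>0]).argmax()
    cs,_=cv2.findContours((l==k).astype(np.uint8),cv2.RETR_EXTERNAL,cv2.CHAIN_APPROX_NONE)
    M=np.zeros_like(m); cv2.drawContours(M,cs,-1,1,-1); return M,off
def fitcar(fr,p0,z0=.010):
    D=[(f,)+cmask(f,p0) for f in fr]
    def cost(p): return sum((hull(f,p,.025,.07,z0,z0+.012,8,o,M.shape)!=M).sum() for f,M,o in D)
    q=minimize(cost,p0,method="Nelder-Mead",options=dict(initial_simplex=np.array(p0)+np.array([[0,0,0],[.01,0,0],[0,.01,0],[0,0,.1]]),xatol=1e-5,fatol=1)); 
    return q.x,q.fun/sum(M.sum() for f,M,o in D)
if __name__=="__main__":
    c=unproj(ft,un([(342,305)],6.5,(140,165)),.022)[0]; p0=[c[0],c[1],-.08]
    for fr in([ft],[fs],[ft,fs]): print("car",fitcar(fr,p0))
    w=unproj(ft,un([(588,204)],6,(285,155)),.074); w2=unproj(fs,un([(338,138)],6.5,(250,105)),.074); print("wheel",w,w2)
    for z in(.08,.085): print("seat",unproj(ft,un([(264,260)],6,(285,155)),z),)
    print("crank top/bot", unproj(ft,un([(525,175),(498,195)],6,(285,155)),.122))
E
python3 fit.py
```

```text
board top [0.51137568 0.25243153 0.02753484] [ 0.35 -0.06 -0.   -0.38 -0.34  0.47]
board side [0.51126947 0.25394301 0.02730968] [ 0.02 -0.04 -0.19 -0.12  0.18  0.21]
board both [0.51141681 0.25303825 0.02751942] [ 0.17 -0.05 -0.2  -0.37 -0.53  0.47  0.15 -0.26 -0.12 -0.33  0.27  0.03]
car (array([ 0.52832281,  0.26799346, -0.06109012]), np.float64(0.14943922400727494))
car (array([ 0.52962392,  0.26676638, -0.03745961]), np.float64(0.3657934575133285))
car (array([ 0.52885099,  0.26720725, -0.05776395]), np.float64(0.24503386972303998))
wheel [[ 0.54349168 -0.33599923  0.074     ]] [[ 0.54430043 -0.33407081  0.074     ]]
seat [[ 0.52630503 -0.16183736  0.08      ]]
seat [[ 0.52533707 -0.16083574  0.085     ]]
crank top/bot [[ 0.55097499 -0.29012282  0.122     ]
 [ 0.54181487 -0.27502212  0.122     ]]
```

```bash
sed -i 's/g<150/g<200/' fit.py; python3 fit.py | grep car
python3 - <<'E'
from fit import *
for f,n in((ft,"t"),(fs,"s")):
    M,o=cmask(f,[.5285,.267]); H=hull(f,[.5285,.267,-.06],.025,.07,.01,.022,8,o,M.shape)
    cv2.imwrite(f"pics/m{n}.png",cv2.resize(np.dstack([M*255,H*0,H*255]),(500,500)))
E
```

```text
car (array([ 0.52777996,  0.26809151, -0.05712273]), np.float64(0.01939233012667044))
car (array([ 0.52814364,  0.26807136, -0.0582259 ]), np.float64(0.029822742309781266))
car (array([ 0.52811332,  0.2680467 , -0.05824156]), np.float64(0.025621153935131633))
board top [0.51137568 0.25243153 0.02753484] [ 0.35 -0.06 -0.   -0.38 -0.34  0.47]
board side [0.51126947 0.25394301 0.02730968] [ 0.02 -0.04 -0.19 -0.12  0.18  0.21]
board both [0.51141681 0.25303825 0.02751942] [ 0.17 -0.05 -0.2  -0.37 -0.53  0.47  0.15 -0.26 -0.12 -0.33  0.27  0.03]
```

```bash
python3 -c "
import cv2,numpy as np
cv2.imwrite('pics/ms2.png',np.hstack([cv2.resize(cv2.imread(f'pics/m{n}.png'),(390,390)) for n in 'ts']))"
```

```text
(no output)
```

View pics/ms2.png

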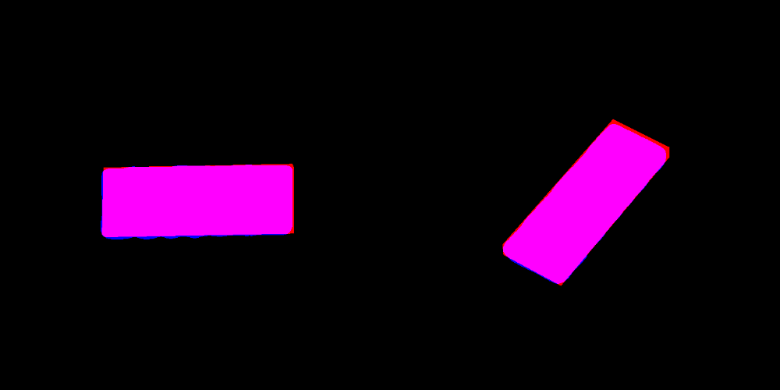

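Run:
```python
from h import *
def g(f,name,x0,y0,w,h,k):
    im=f["color"][y0:y0+h,x0:x0+w,::-1].astype(float)
    im=np.clip((im/255)**2.5*255*1.1,0,255).astype(np.uint8)
    cv2.imwrite("pics/"+name+".png",cv2.resize(im,None,fx=k,fy=k,interpolation=cv2.INTER_CUBIC))
f=cams.grab_frame("top"); g(f,"tl2",295,178,70,42,11)
f=cams.grab_frame("side"); g(f,"sl2",262,112,60,62,9.5)
```

```text
(no output)
```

View pics/tl2.png

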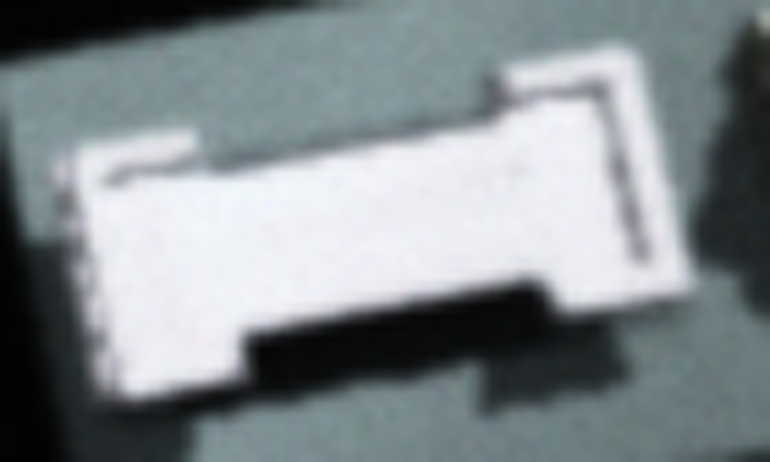

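View pics/sl2.png

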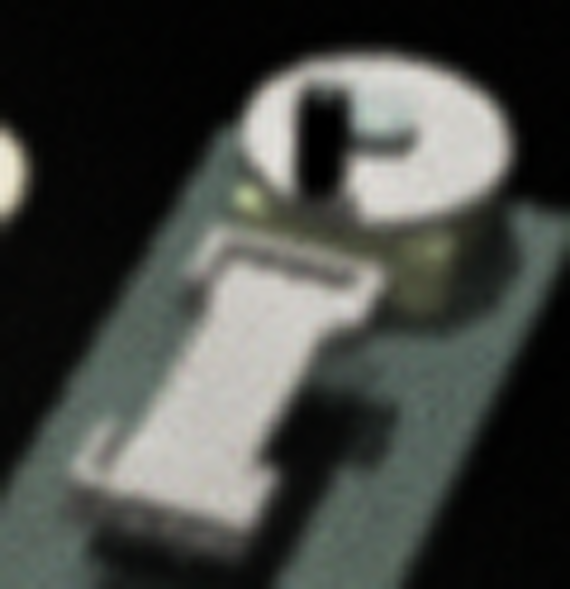

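```bash
cat > lift.py <<'E'
from fit import *
def lift(th=1.83,v=True):
    z=.075+.002*th+.007
    t=un([(66,150),(635,47),(690,293),(116,400)],11,(295,178)); s=un([(213,230),(385,275),(75,475),(262,525)],9.5,(262,112))
    dt=un([(588,204)],6,(285,155)); ds=un([(338,138)],6.5,(250,105))
    ang=np.linspace(0,2*np.pi,60)
    def dc(f,p):
        c=proj(f,world(p,np.c_[.055*np.cos(ang),-.175+.055*np.sin(ang),0*ang+.074])); return (c.max(0)+c.min(0))/2
    def res(p,use=3):
        a,b=p[3:5]; o=[]
        if use&1: o+=[proj(ft,world(p,[[a,b,z],[a,-b,z],[-a,-b,z],[-a,b,z]]))-t, dc(ft,p)-dt]
        if use&2: o+=[proj(fs,world(p,[[a,-b,z],[-a,-b,z],[a,b,z],[-a,b,z]]))-s, dc(fs,p)-ds]
        return np.vstack([np.atleast_2d(x) for x in o]).ravel()
    for u in(1,2,3):
        q=least_squares(res,[.526,-.162,.1,.03,.075],args=(u,)); 
        if v: print("lift",u,q.x.round(4),np.round(q.fun,2))
    return q.x
if __name__=="__main__":
    p=lift()
    w=world(p,[[0,-.175,.074]])[0]; print("axis",w)
    for th in(1.7,1.83,1.95):
        d=[-.045*np.cos(th),-.175+.045*np.sin(th)]
        P=world(p,[d+[.077],d+[.122]]); print(th,(proj(ft,P)-[285,155]+.5)*6, (proj(fs,P)-[262,112]+.5)*9.5)
E
python3 lift.py
```

```text
board top [0.51137568 0.25243153 0.02753484] [ 0.35 -0.06 -0.   -0.38 -0.34  0.47]
board side [0.51126947 0.25394301 0.02730968] [ 0.02 -0.04 -0.19 -0.12  0.18  0.21]
board both [0.51141681 0.25303825 0.02751942] [ 0.17 -0.05 -0.2  -0.37 -0.53  0.47  0.15 -0.26 -0.12 -0.33  0.27  0.03]
lift 1 [ 0.5259 -0.1618  0.1021  0.0359  0.0821] [-0.12  0.   -0.14  0.02  0.18 -0.    0.14 -0.1  -0.06  0.08]
lift 2 [ 0.525  -0.1612  0.1214  0.0358  0.0766] [ 0.1   0.09  0.41  0.13  0.08 -0.09 -0.24 -0.03 -0.36 -0.08]
lift 3 [ 0.5255 -0.1618  0.1113  0.0358  0.0806] [ 0.3   0.3  -0.77  0.03 -0.24 -0.05  0.77  0.15 -0.19 -0.29  0.64 -0.69
  0.88 -0.53 -0.57  0.33 -0.91  0.54  0.03 -0.1 ]
axis [ 0.54493148 -0.33571399  0.074     ]
1.7 [[504.28338337 205.71517878]
 [528.10944697 185.51526104]] [[332.15923833 187.30199246]
 [340.04076011  96.95275977]]
1.83 [[503.67006343 194.75494637]
 [527.44921416 174.20203094]] [[319.43082837 182.08480086]
 [327.08961135  91.75981604]]
1.95 [[504.38696658 184.73862864]
 [528.16552929 163.86440298]] [[308.64822723 176.4492444 ]
 [316.11588343  86.15354762]]
```

```bash
cat >> h.py <<'E'
def Q(phi): return np.array([np.cos(phi/2),np.sin(phi/2),0,0])
E
python3 - <<'E'
from h import *
for b in(0,np.pi,-np.pi):
  for p,y in(([.528,.268,.05],-.058),([.606,.188,.0125],.0275),([.526,-.162,.085],.102),([.544,-.336,.085],.102),([.544,-.336,.085],.102+np.pi/2)):
    q=ctrl.ik(p,Q(y+b)); print(round(b,2),p,None if q is None else q.round(2))
E
```

```text
0 [0.528, 0.268, 0.05] [ 0.15  0.84 -0.97  1.81  0.85  0.96 -1.24]
0 [0.606, 0.188, 0.0125] [ 0.08  0.8  -0.62  1.73  0.61  0.81 -0.79]
0 [0.526, -0.162, 0.085] [ 0.67  0.55 -0.55  1.92  0.39  0.78  0.  ]
0 [0.544, -0.336, 0.085] [ 0.77  0.64 -0.37  1.7   0.29  0.86  0.37]
0 [0.544, -0.336, 0.085] [ 0.96  0.71 -0.66  1.69  0.52  0.93  1.77]
3.14 [0.528, 0.268, 0.05] [ 0.31  1.13 -1.34  1.8   1.18  1.26  1.71]
3.14 [0.606, 0.188, 0.0125] [ 0.44  1.26 -1.34  1.7   1.28  1.31  1.98]
3.14 [0.526, -0.162, 0.085] [ 0.16  0.47  0.1   1.95 -0.07  0.72 -2.74]
3.14 [0.544, -0.336, 0.085] [ 0.34  0.6   0.22  1.74 -0.17  0.82 -2.4 ]
3.14 [0.544, -0.336, 0.085] [ 0.57  0.6  -0.09  1.72  0.07  0.83 -1.03]
-3.14 [0.528, 0.268, 0.05] [ 0.31  1.13 -1.34  1.8   1.18  1.26  1.71]
-3.14 [0.606, 0.188, 0.0125] [ 0.44  1.26 -1.34  1.7   1.28  1.31  1.98]
-3.14 [0.526, -0.162, 0.085] [ 0.16  0.47  0.1   1.95 -0.07  0.72 -2.74]
-3.14 [0.544, -0.336, 0.085] [ 0.34  0.6   0.22  1.74 -0.17  0.82 -2.4 ]
-3.14 [0.544, -0.336, 0.085] [ 0.57  0.6  -0.09  1.72  0.07  0.83 -1.03]
```

Run:
```python
from h import *
def s(t):
    x=ctrl.get_state(); print(t,round(x["clock"],2),x["tcp_pos"].round(4),R.from_quat(x["ee_rot"]).as_matrix()[:,0].round(4),x["wrist_force"].round(1),round(x["grip_width"],4))
c=[.5281,.2680]
ctrl.move_pose(c+[.10],Q(-.058)); s("above")
ctrl.move_l(c+[.0135],velocity=.1); s("down")
ctrl.gripper_to(.045,4); s("grip")
ctrl.dwell(.1); s("")
```

```text
above 4.05 [0.5286 0.2672 0.0999] [ 9.982e-01 -5.940e-02  2.000e-04] [0.7 0.7 0.6] 0.0921
down 5.07 [0.5284 0.2685 0.0141] [ 9.983e-01 -5.790e-02  8.000e-04] [-0.5  1.  -0.8] 0.0918
grip 5.78 [0.5282 0.268  0.0136] [ 9.983e-01 -5.800e-02  2.000e-04] [-0.4 -0.2  1.2] 0.0496
 5.88 [0.5282 0.268  0.0136] [ 9.983e-01 -5.800e-02  2.000e-04] [-0.2 -0.   0.5] 0.05
```

```bash
cat >> h.py <<'E'
BY=.0275; HOME=np.array([.6062,.1876])
def bl(dx,dy,z): return list(HOME+np.array([np.cos(BY)*dx-np.sin(BY)*dy,np.sin(BY)*dx+np.cos(BY)*dy]))+[z]
def loc(v,yaw): c,s=np.cos(yaw),np.sin(yaw); return np.array([c*v[0]+s*v[1],-s*v[0]+c*v[1],v[2]])
def show(t,yaw=BY):
    x=ctrl.get_state(); p=x["tcp_pos"]; 
    print(t,round(x["clock"],2),"tcp",p.round(4),"dHome",(1e3*loc(np.r_[p[:2]-HOME,0],BY)[:2]).round(1),"F",loc(x["wrist_force"],yaw).round(1),"M",x["torque"].round(2),"w",round(x["grip_width"],4))
    return x
E
python3 - <<'E'
from h import *
ctrl.move_l(bl(-.010,.010,.0135),Q(BY),velocity=.07); show("pre")
for d in range(-7,5):
    ctrl.move_l(bl(d*1e-3,.010,.0135),Q(BY),velocity=.03); x=show(d)
    if loc(x["wrist_force"],BY)[0]<-6: break
f=cams.grab_frame("top"); crop(f,"tb1",140,165,115,105,6.5)
E
```

```text
pre 7.42 tcp [0.596  0.1973 0.0136] dHome [-9.9 10. ] F [-0.2  0.5  1.6] M [ 0.19  0.08 -0.02] w 0.0497
-7 7.67 tcp [0.5984 0.1973 0.0135] dHome [-7.5  9.9] F [-3.8 -0.4  5. ] M [-0.05  0.98  0.02] w 0.0502
-6 7.92 tcp [0.5992 0.1973 0.0134] dHome [-6.7  9.9] F [-4.4 -0.   5.8] M [-0.08  1.11  0.06] w 0.0502
-5 8.18 tcp [0.6002 0.1973 0.0134] dHome [-5.7  9.9] F [-3.9  0.   4.5] M [-0.09  1.13  0.01] w 0.0501
-4 8.43 tcp [0.6014 0.1974 0.0134] dHome [-4.5  9.9] F [-5.6  0.   5.2] M [-0.07  1.23 -0.01] w 0.0501
-3 8.68 tcp [0.6028 0.1974 0.0134] dHome [-3.1  9.9] F [-3.   0.   4.1] M [-0.08  1.    0.02] w 0.05
-2 8.93 tcp [0.6042 0.1974 0.0134] dHome [-1.8  9.9] F [-3.7  1.2  2.4] M [-0.03  0.84  0.02] w 0.0497
-1 9.18 tcp [0.6052 0.1975 0.0134] dHome [-0.7  9.9] F [-1.9  0.8  3.2] M [0.01 0.68 0.01] w 0.0499
0 9.43 tcp [0.6057 0.1974 0.0134] dHome [-0.2  9.8] F [-4.  -0.5  3.5] M [-0.2   1.05 -0.05] w 0.0501
1 9.68 tcp [0.6058 0.1974 0.0133] dHome [-0.1  9.8] F [-6.9 -1.2  5.1] M [-0.37  1.61  0.03] w 0.05
```

View pics/tb1.png

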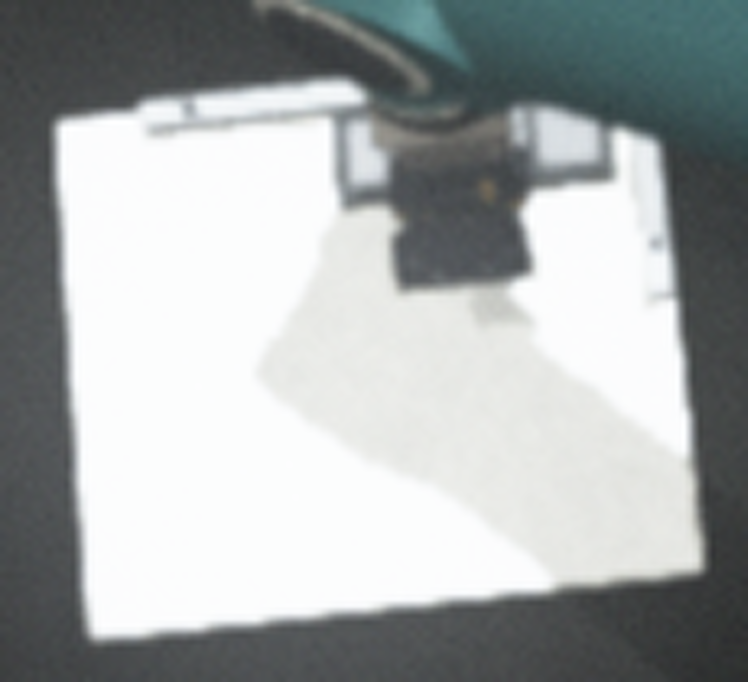

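Run:
```python
from h import *
ctrl.move_l(bl(.0012,.004,.0135),Q(BY),velocity=.03); show(4)
for d in (3,2,1,0,-1,-2,-3,-4,-5):
    ctrl.move_l(bl(.0012,d*1e-3,.0135),Q(BY),velocity=.03); x=show(d)
    if loc(x["wrist_force"],BY)[1]>5: break
```

```text
4 10.07 tcp [0.606  0.1937 0.0133] dHome [-0.   6.1] F [-4.3  2.7  1.4] M [ 0.73  1.32 -0.07] w 0.05
3 10.32 tcp [0.606  0.1932 0.0133] dHome [-0.   5.6] F [-5.5  3.3  1.2] M [ 0.97  1.3  -0.11] w 0.0499
2 10.57 tcp [0.606  0.1924 0.0133] dHome [-0.   4.8] F [-4.7  4.6  0.5] M [ 1.08  1.2  -0.06] w 0.0504
1 10.82 tcp [0.6061 0.1915 0.0134] dHome [0.  3.9] F [-4.9  5.   0.2] M [ 1.04  1.21 -0.09] w 0.0499
0 11.07 tcp [0.6061 0.1905 0.0134] dHome [0.  2.9] F [-5.7  5.1 -0.3] M [ 1.08  1.19 -0.08] w 0.0501
```

Run:
```python
from h import *
ctrl.gripper_to(.045,10)
for d in range(-1,-10,-1):
    ctrl.move_l(bl(.0012,d*1e-3,.0135),Q(BY),velocity=.03); x=show(d)
    if loc(x["wrist_force"],BY)[1]>9: break
f=cams.grab_frame("top"); crop(f,"tb2",140,165,115,105,6.5)
f=cams.grab_frame("side"); crop(f,"sb2",165,190,130,110,6)
```

```text
-1 11.54 tcp [0.6061 0.1895 0.0133] dHome [-0.   1.9] F [-4.3  4.9  0.9] M [ 1.01  1.19 -0.07] w 0.0498
-2 11.79 tcp [0.6062 0.1885 0.0134] dHome [-0.   0.9] F [-4.6  5.7  0.7] M [ 1.08  1.23 -0.08] w 0.0495
-3 12.04 tcp [0.6062 0.1879 0.0133] dHome [0.  0.3] F [-5.5  5.9 -0.9] M [ 1.3   1.16 -0.12] w 0.0499
-4 12.29 tcp [0.6062 0.1879 0.0134] dHome [-0.   0.3] F [-3.9  7.8 -0.8] M [ 1.73  1.07 -0.04] w 0.0499
-5 12.54 tcp [0.6062 0.1879 0.0134] dHome [-0.   0.3] F [-3.4  9.7 -2.7] M [ 2.13  1.04 -0.13] w 0.0501
```

View pics/tb2.png

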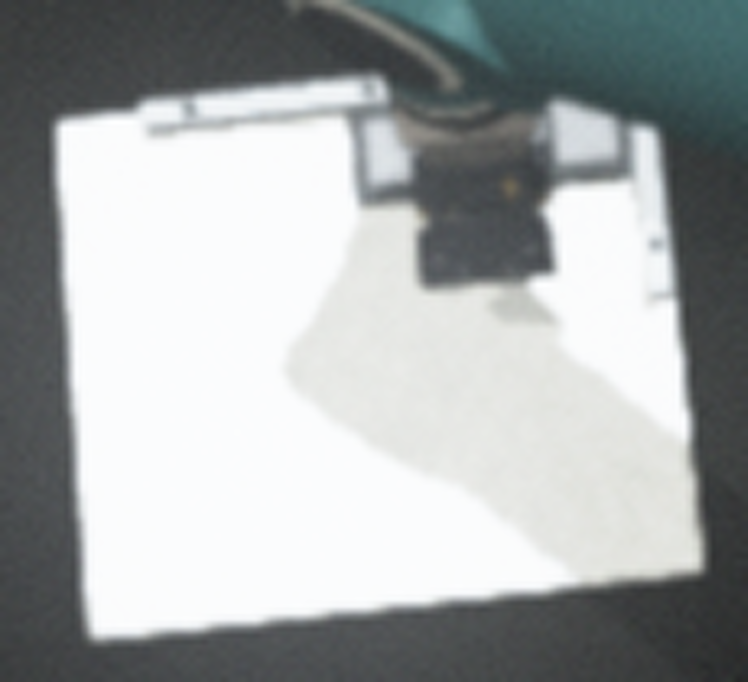

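View pics/sb2.png

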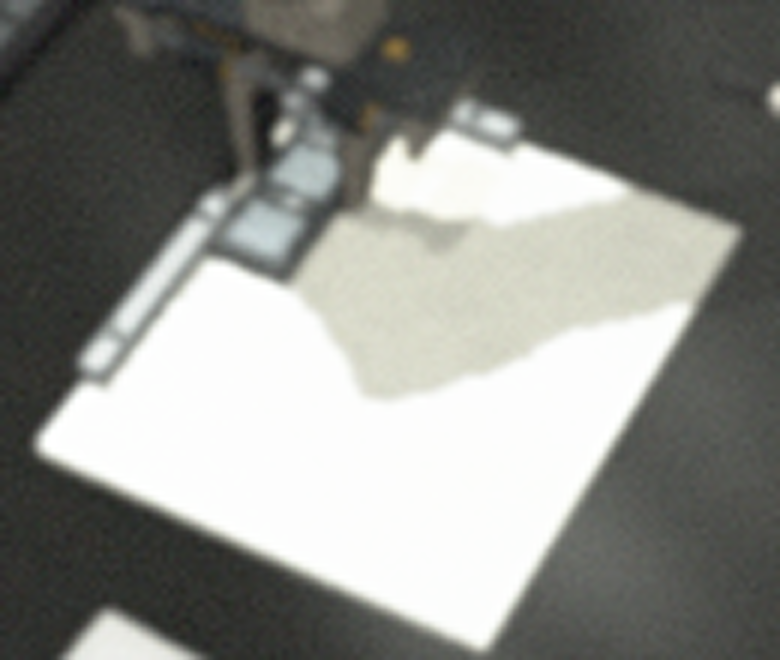

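Run:
```python
from h import *
ctrl.move_l(bl(.0004,-.0015,.0135),Q(BY),velocity=.03); show("relax")
ctrl.gripper_to(.040,30); show("grip")
ctrl.move_l(bl(.0002,-.0005,.030),Q(BY),velocity=.04); show("up1")
ctrl.move_l(bl(0,.0003,.17),Q(BY),velocity=.15); show("up")
ctrl.move_l([.5258,-.1617,.17],Q(.102),velocity=.15); show("over")
ctrl.move_l([.5258,-.1617,.110],Q(.102),velocity=.1); ctrl.dwell(.2); show("over")
f=cams.grab_frame("top"); crop(f,"p1",285,155,125,85,6)
f=cams.grab_frame("side"); crop(f,"p2",250,100,80,90,6.5)
```

```text
relax 12.91 tcp [0.6062 0.1879 0.0134] dHome [0.  0.3] F [-3.   4.9 -0.7] M [ 1.04  0.93 -0.04] w 0.0498
grip 13.12 tcp [0.6062 0.1879 0.0134] dHome [0.  0.3] F [-3.   4.7 -0.5] M [1.16 0.88 0.01] w 0.0497
up1 13.69 tcp [0.6077 0.1853 0.03  ] dHome [ 1.4 -2.3] F [ 0.1 -0.5 -2.3] M [-0.02 -0.08  0.01] w 0.0498
up 14.78 tcp [0.6057 0.1874 0.1689] dHome [-0.5 -0.2] F [ 1.5 -0.4 -3. ] M [-0.07 -0.1   0.01] w 0.0493
over 17.32 tcp [ 0.526  -0.161   0.1701] dHome [ -89.8 -346.2] F [-0.3  0.2 -3.1] M [-0.01 -0.08 -0.03] w 0.0492
over 18.27 tcp [ 0.5262 -0.1618  0.1106] dHome [ -89.6 -347. ] F [-0.4  0.9 -2.7] M [-0.04 -0.05  0.01] w 0.0498
```

View pics/p1.png

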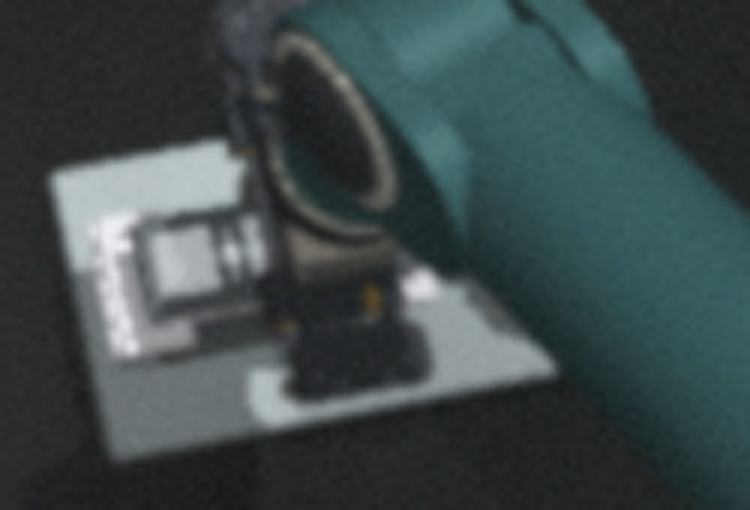

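View pics/p2.png

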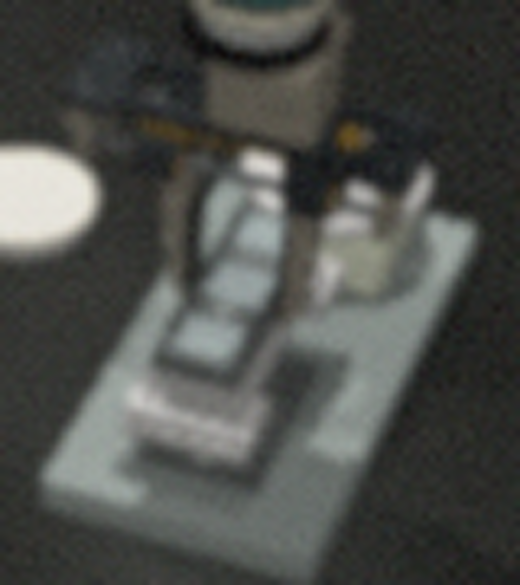

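Run:
```python
from fit import *
p=[.5262,-.1618,.102]; z=.1106-.0034+.012
P=world(p,[[.025,.07,z],[-.025,.07,z],[-.025,.07,z-.012]])
print(((proj(ft,P)-[285,155]+.5)*6).round(), ((proj(fs,P)-[250,100]+.5)*6.5).round())
```

```text
board top [0.51137568 0.25243153 0.02753484] [ 0.35 -0.06 -0.   -0.38 -0.34  0.47]
board side [0.51126947 0.25394301 0.02730968] [ 0.02 -0.04 -0.19 -0.12  0.18  0.21]
board both [0.51141681 0.25303825 0.02751942] [ 0.17 -0.05 -0.2  -0.37 -0.53  0.47  0.15 -0.26 -0.12 -0.33  0.27  0.03]
[[131. 221.]
 [152. 318.]
 [149. 323.]] [[152. 351.]
 [240. 376.]
 [239. 393.]]
```

Run:
```python
from h import *
f=cams.grab_frame("top"); crop(f,"p3",297,180,40,40,15)
def g(fr,n,x0,y0,w,h,k,P):
    im=cv2.resize(fr["color"][y0:y0+h,x0:x0+w,::-1],None,fx=k,fy=k,interpolation=cv2.INTER_CUBIC)
    for u in (proj(fr,P)-[x0,y0]+.5)*k-.5: cv2.circle(im,tuple(np.round(u).astype(int)),3,(0,0,255),-1)
    return im
fs=cams.grab_frame("side")
s=ctrl.get_state(); t=s["tcp_pos"]; x=R.from_quat(s["ee_rot"]).as_matrix()[:,0]; yv=np.array([-x[1],x[0],0])
P=[t+a*x+.07*yv+[0,0,d-.0034] for a in(.025,-.025) for d in(0,.012)]
cv2.imwrite("pics/p3.png",np.hstack([g(f,"",297,180,40,40,9.7,P),g(fs,"",262,135,40,40,9.7,P)]))
```

```text
(no output)
```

View pics/p3.png

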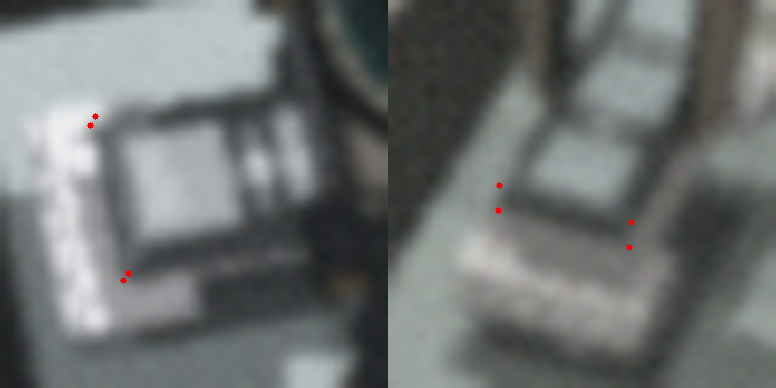

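Run:
```python
from h import *
for z in (.092,.089,.087,.085,.0835,.0825,.0815,.0805):
    ctrl.move_l([.5257,-.1617,z],Q(.102),velocity=.08 if z>.09 else .03); x=show(z,.102)
    if x["wrist_force"][2]>3: break
f=cams.grab_frame("side"); crop(f,"p4",255,100,70,80,7)
f=cams.grab_frame("top"); crop(f,"p5",290,170,80,60,9)
```

```text
0.092 18.94 tcp [ 0.5252 -0.1615  0.0912] dHome [ -90.6 -346.7] F [ 0.2  0.3 -2.2] M [ 0.01 -0.11  0.03] w 0.0495
0.089 19.19 tcp [ 0.5257 -0.1617  0.089 ] dHome [ -90.1 -346.9] F [-0.3  0.5 -1.6] M [-0.03 -0.08 -0.  ] w 0.0497
0.087 19.44 tcp [ 0.5257 -0.1617  0.087 ] dHome [ -90.1 -346.9] F [ 0.7  0.3 -2.6] M [-0.07 -0.07 -0.03] w 0.0497
0.085 19.69 tcp [ 0.5256 -0.1617  0.0849] dHome [ -90.2 -347. ] F [ 1.  -0.  -2.4] M [-0.01 -0.1  -0.02] w 0.0496
0.0835 19.94 tcp [ 0.5257 -0.1617  0.0834] dHome [ -90.1 -346.9] F [-0.2  0.7 -2.4] M [-0.05 -0.06  0.01] w 0.0495
0.0825 20.19 tcp [ 0.5257 -0.1617  0.0824] dHome [ -90.1 -347. ] F [-0.1  0.4 -2.8] M [-0.04 -0.05  0.05] w 0.0498
0.0815 20.44 tcp [ 0.5259 -0.1617  0.0819] dHome [ -89.9 -346.9] F [-1.3 -0.6  2.5] M [-0.05  0.37  0.03] w 0.0495
0.0805 20.69 tcp [ 0.5259 -0.1617  0.0818] dHome [ -89.9 -346.9] F [-5.3  0.4 11.1] M [-0.14  1.04  0.04] w 0.0494
```

View pics/p4.png

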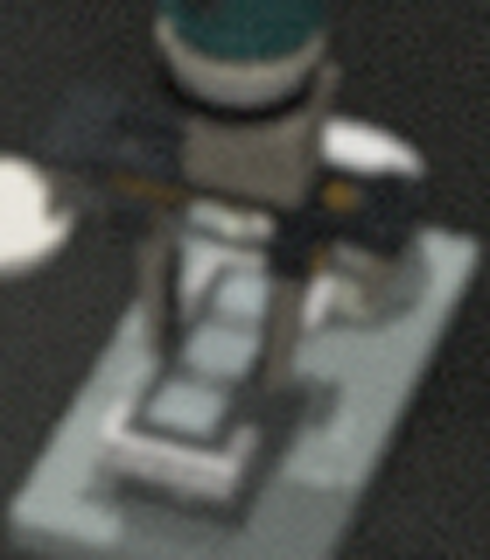

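View pics/p5.png

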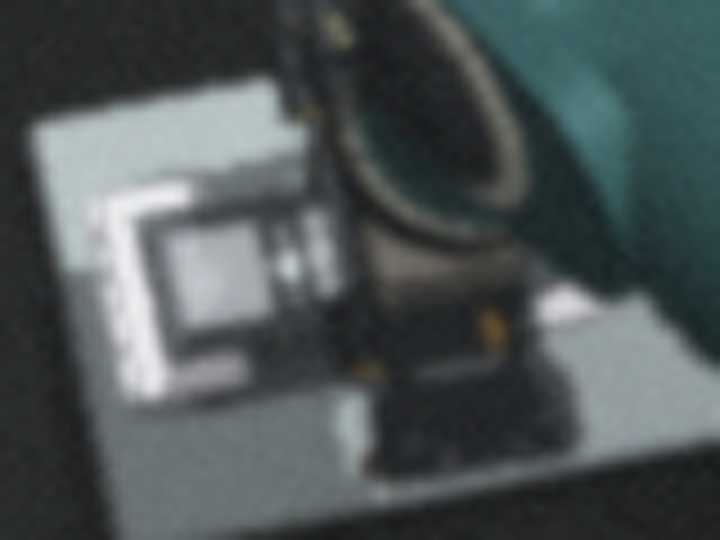

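Run:
```python
from h import *
ctrl.move_l([.5258,-.1617,.0817],Q(.102),velocity=.03); show("z",.102)
ctrl.gripper_to(.075,10); show("rel",.102)
ctrl.move_l([.5258,-.1617,.17],Q(.102),velocity=.15)
ctrl.move_pose([.42,-.05,.25],Q(.102)); show("")
f=cams.grab_frame("top"); crop(f,"p6",285,155,125,85,6)
f=cams.grab_frame("side"); crop(f,"p7",255,105,70,80,7)
```

```text
z 21.04 tcp [ 0.5261 -0.1617  0.0819] dHome [ -89.7 -347. ] F [-1.  -0.8  2.4] M [-0.03  0.15  0.03] w 0.0494
rel 21.59 tcp [ 0.5258 -0.1617  0.0816] dHome [ -90.  -346.9] F [ 0.3 -0.5 -0.1] M [-0.04 -0.08 -0.03] w 0.0748
 23.06 tcp [ 0.4205 -0.0515  0.2496] dHome [-192.2 -233.9] F [ 0.4 -0.8  0.2] M [-0.03 -0.07 -0.  ] w 0.0749
```

View pics/p6.png

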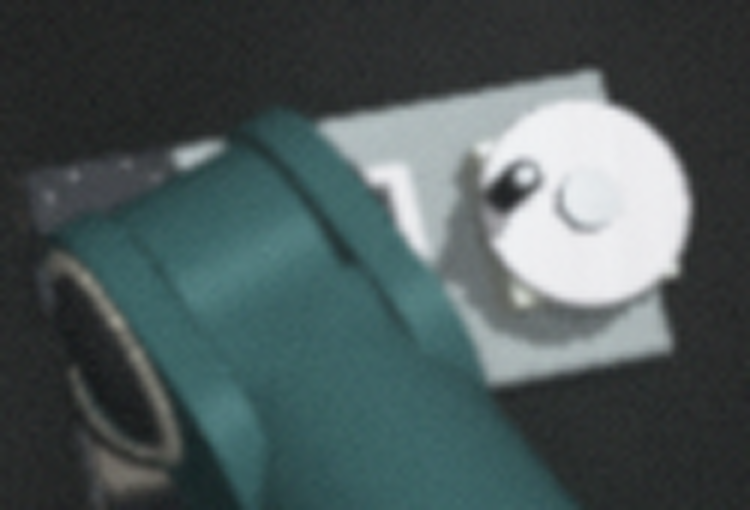

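View pics/p7.png

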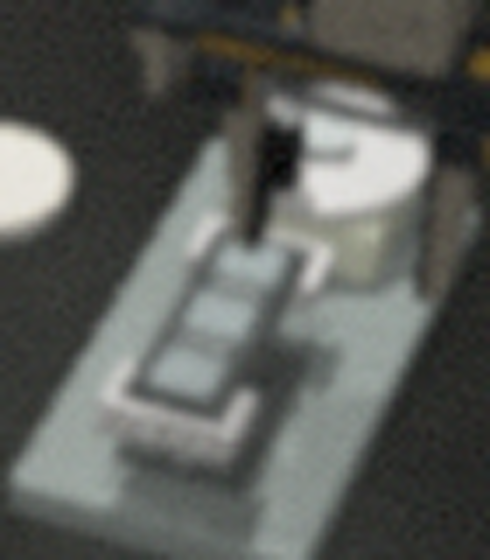

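```bash
cat > wheel.py <<'E'
from h import *
LY=.102; AX=np.array([.5258+.175*np.sin(LY),-.1617-.175*np.cos(LY)]); AXIS=AX.copy()
def ex(th): return np.array([np.cos(LY)*-np.cos(th)-np.sin(LY)*np.sin(th), np.sin(LY)*-np.cos(th)+np.cos(LY)*np.sin(th)])
def et(th): # tangential, increasing th
    return np.array([np.cos(LY)*np.sin(th)-np.sin(LY)*np.cos(th), np.sin(LY)*np.sin(th)+np.cos(LY)*np.cos(th)])
def pos(th,z=.088,r=.045,ax=None): return list((AXIS if ax is None else ax)+r*ex(th))+[z]
def meas(ax=None):
    s=ctrl.get_state(); d=s["tcp_pos"][:2]-(AXIS if ax is None else ax); c,n=np.cos(LY),np.sin(LY)
    l=np.array([c*d[0]+n*d[1],-n*d[0]+c*d[1]]); th=np.arctan2(l[1],-l[0]); F=s["wrist_force"][:2]
    return s,th,np.hypot(*d),F@ex(th),F@et(th)
E
python3 - <<'E'
from wheel import *
print(AXIS,pos(1.85))
ctrl.gripper_to(.055,15)
ctrl.move_pose(pos(1.85,.15),Q(LY))
ctrl.move_l(pos(1.85,.088),velocity=.12); show("dn",LY)
ctrl.gripper_to(.012,15); show("grip",LY); ctrl.dwell(.2); show("",LY); print(meas()[1:])
f=cams.grab_frame("top"); crop(f,"w1",310,160,100,70,7)
f=cams.grab_frame("side"); crop(f,"w2",260,90,80,80,7)
E
```

```text
[ 0.54361906 -0.33579044] [np.float64(0.5515515619830985), np.float64(-0.2914951178148456), 0.088]
dn 25.43 tcp [ 0.5519 -0.2912  0.0883] dHome [ -67.4 -477.1] F [ 0.6 -0.5  0.1] M [-0.03 -0.09  0.02] w 0.0548
grip 26.06 tcp [ 0.5514 -0.2917  0.0882] dHome [ -68.  -477.6] F [-1.1 -0.3  2.6] M [-0.09  0.28 -0.02] w 0.0197
 26.26 tcp [ 0.5514 -0.2917  0.0882] dHome [ -68.  -477.6] F [-2.6  0.2  3.9] M [-0.1   0.41 -0.04] w 0.0196
(np.float64(1.8470250903878944), np.float64(0.044811489526358425), np.float64(-0.5458926642126629), np.float64(-2.5469305638485484))
```

View pics/w2.png

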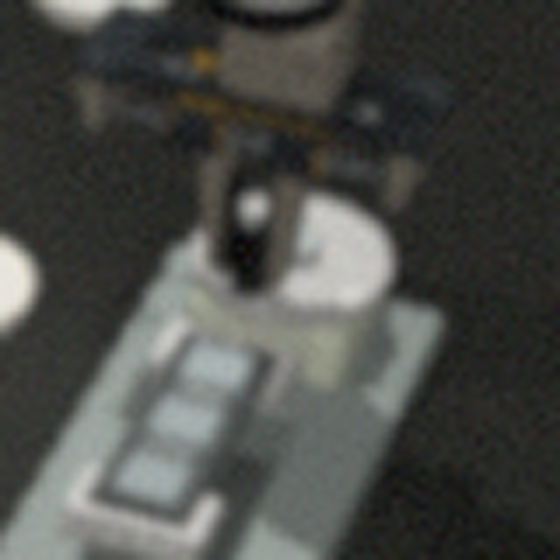

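Run:
```python
from wheel import *
th=1.85
for i in range(9):
    th+=np.radians(15)
    ctrl.move_l(pos(th),Q(LY),velocity=.08)
    s,t,r,fr,ft=meas(); print(round(s["clock"],2),"cmd %.3f th %.3f r %.4f Fr %.1f Ft %.1f Fz %.1f w %.4f"%(th,t,r,fr,ft,s["wrist_force"][2],s["grip_width"]))
```

```text
26.66 cmd 2.112 th 2.136 r 0.0453 Fr -0.1 Ft 2.1 Fz 1.7 w 0.0199
26.96 cmd 2.374 th 2.388 r 0.0457 Fr 1.2 Ft 1.5 Fz 1.9 w 0.0196
27.26 cmd 2.635 th 2.643 r 0.0460 Fr 3.8 Ft 1.2 Fz 2.3 w 0.0195
27.56 cmd 2.897 th 2.904 r 0.0462 Fr 5.8 Ft 0.7 Fz 0.7 w 0.0195
27.86 cmd 3.159 th -3.116 r 0.0464 Fr 6.3 Ft 0.1 Fz 0.8 w 0.0199
28.16 cmd 3.421 th -2.844 r 0.0465 Fr 6.5 Ft -0.3 Fz 0.1 w 0.0191
28.46 cmd 3.683 th -2.569 r 0.0465 Fr 6.3 Ft -0.2 Fz 0.4 w 0.0196
28.76 cmd 3.944 th -2.298 r 0.0463 Fr 6.1 Ft 0.8 Fz 2.3 w 0.0196
29.06 cmd 4.206 th -2.044 r 0.0461 Fr 4.9 Ft 1.8 Fz 3.6 w 0.0195
```

```bash
cat >> wheel.py <<'E'
AXIS=AX+.0015*ex(3.3)
E
python3 - <<'E'
from wheel import *
th=4.206
while th<9.7:
    th+=np.radians(15)
    ctrl.move_l(pos(th),Q(LY),velocity=.09)
    s,t,r,fr,ft=meas(); print(round(s["clock"],2),"cmd %.3f th %.3f r %.4f Fr %.1f Ft %.1f Fz %.1f w %.4f"%(th,t%(2*np.pi),r,fr,ft,s["wrist_force"][2],s["grip_width"]))
    if np.hypot(fr,ft)>18: break
E
```

```text
29.32 cmd 4.468 th 4.488 r 0.0453 Fr 2.9 Ft 1.2 Fz 5.2 w 0.0195
29.61 cmd 4.730 th 4.750 r 0.0453 Fr 2.9 Ft 0.8 Fz 6.4 w 0.0195
29.89 cmd 4.991 th 5.014 r 0.0453 Fr 2.3 Ft 1.4 Fz 6.8 w 0.0195
30.18 cmd 5.253 th 5.281 r 0.0452 Fr 2.1 Ft 0.5 Fz 7.4 w 0.0197
30.46 cmd 5.515 th 5.550 r 0.0452 Fr 2.7 Ft 0.7 Fz 7.7 w 0.0197
30.74 cmd 5.777 th 5.821 r 0.0451 Fr 1.8 Ft 1.8 Fz 7.5 w 0.0196
31.02 cmd 6.039 th 6.089 r 0.0450 Fr 1.3 Ft 2.1 Fz 6.0 w 0.0196
31.31 cmd 6.300 th 0.064 r 0.0450 Fr 0.2 Ft 1.5 Fz 6.1 w 0.0198
31.59 cmd 6.562 th 0.310 r 0.0449 Fr -0.5 Ft 2.3 Fz 5.4 w 0.0196
31.88 cmd 6.824 th 0.554 r 0.0448 Fr -1.6 Ft 1.2 Fz 5.3 w 0.0199
32.16 cmd 7.086 th 0.806 r 0.0448 Fr -1.6 Ft 0.8 Fz 6.2 w 0.0194
32.44 cmd 7.348 th 1.064 r 0.0447 Fr -2.1 Ft 0.3 Fz 6.9 w 0.0196
32.73 cmd 7.609 th 1.325 r 0.0447 Fr -1.0 Ft 0.3 Fz 6.6 w 0.0192
33.01 cmd 7.871 th 1.587 r 0.0447 Fr -0.5 Ft 1.6 Fz 7.6 w 0.0197
33.29 cmd 8.133 th 1.850 r 0.0447 Fr -0.1 Ft 0.7 Fz 7.1 w 0.0194
33.58 cmd 8.395 th 2.113 r 0.0447 Fr -0.5 Ft 1.8 Fz 7.8 w 0.0196
33.86 cmd 8.657 th 2.378 r 0.0448 Fr 0.9 Ft 2.2 Fz 6.5 w 0.0195
34.14 cmd 8.918 th 2.642 r 0.0449 Fr 2.0 Ft 1.3 Fz 5.8 w 0.0197
34.42 cmd 9.180 th 2.904 r 0.0450 Fr 1.0 Ft 1.7 Fz 7.3 w 0.0199
34.71 cmd 9.442 th 3.166 r 0.0451 Fr 1.2 Ft 0.9 Fz 6.7 w 0.0197
34.99 cmd 9.704 th 3.429 r 0.0451 Fr 2.7 Ft 0.8 Fz 6.5 w 0.0194
```

Run:
```python
from wheel import *
th=9.704
while th<11.2:
    th+=np.radians(10 if th<10.2 else 3)
    ctrl.move_l(pos(th),Q(LY),velocity=.05)
    s,t,r,fr,ft=meas(); print(round(s["clock"],2),"cmd %.3f th %.3f r %.4f Fr %.1f Ft %.1f Fz %.1f w %.4f"%(th,t%(2*np.pi)+2*np.pi,r,fr,ft,s["wrist_force"][2],s["grip_width"]))
    if ft<-12 or np.hypot(fr,ft)>20: break
```

```text
35.3 cmd 9.879 th 9.884 r 0.0452 Fr 1.6 Ft -0.7 Fz 6.2 w 0.0196
35.61 cmd 10.053 th 10.068 r 0.0452 Fr 1.4 Ft -0.3 Fz 6.6 w 0.0198
35.92 cmd 10.228 th 10.252 r 0.0453 Fr 1.2 Ft -0.7 Fz 6.6 w 0.0197
36.17 cmd 10.280 th 10.294 r 0.0453 Fr 1.3 Ft -2.7 Fz 6.6 w 0.0198
36.42 cmd 10.332 th 10.347 r 0.0453 Fr 0.1 Ft -2.5 Fz 6.7 w 0.0194
36.67 cmd 10.385 th 10.400 r 0.0453 Fr 0.9 Ft -1.4 Fz 6.1 w 0.0194
36.92 cmd 10.437 th 10.453 r 0.0453 Fr 0.9 Ft -1.6 Fz 6.5 w 0.0197
37.17 cmd 10.489 th 10.496 r 0.0453 Fr 1.9 Ft -2.7 Fz 5.9 w 0.0195
37.42 cmd 10.542 th 10.500 r 0.0453 Fr 3.2 Ft -6.9 Fz 3.1 w 0.0197
37.67 cmd 10.594 th 10.502 r 0.0453 Fr 4.6 Ft -12.5 Fz -0.1 w 0.0197
```

Run:
```python
from wheel import *
tgt=10.501-np.pi/2
for th in np.linspace(10.40,tgt,7):
    ctrl.move_l(pos(th),Q(LY),velocity=.06)
ctrl.dwell(.2)
def p():
    s,t,r,fr,ft=meas(); t=t%(2*np.pi)+2*np.pi; print(round(s["clock"],2),"tgt %.3f th %.3f r %.4f Fr %.1f Ft %.1f Fz %.1f w %.4f"%(tgt,t,r,fr,ft,s["wrist_force"][2],s["grip_width"])); return t
t=p()
cmd=tgt
for _ in range(3):
    if abs(t-tgt)<.006: break
    cmd+=tgt-t; ctrl.move_l(pos(cmd),Q(LY),velocity=.03); ctrl.dwell(.1); t=p()
s=ctrl.get_state()["tcp_pos"]
ctrl.move_l(list(s),Q(LY),velocity=.03); ctrl.dwell(.1); p()
```

```text
40.16 tgt 8.930 th 8.910 r 0.0448 Fr 1.7 Ft -0.4 Fz 8.8 w 0.0197
40.51 tgt 8.930 th 8.922 r 0.0449 Fr 1.3 Ft -2.3 Fz 8.2 w 0.0192
40.86 tgt 8.930 th 8.927 r 0.0449 Fr 0.8 Ft -2.8 Fz 9.5 w 0.0198
41.21 tgt 8.930 th 8.917 r 0.0448 Fr 2.1 Ft 0.5 Fz 7.5 w 0.0199
```

Run:
```python
from wheel import *
ctrl.gripper_to(.028,10); show("rel",LY)
s=ctrl.get_state()["tcp_pos"]
ctrl.move_l([s[0],s[1],.20],velocity=.12); show("up",LY)
ctrl.move_j([1.237,0.468,-0.012,1.603,0.006,1.071,-0.056]); show("")
for n in("top","side"):
    f=cams.grab_frame(n); cv2.imwrite(f"pics/{n}9.png",f["color"][:,:,::-1])
    if n=="top": crop(f,"f1",285,155,125,85,6)
    else: crop(f,"f2",255,100,75,80,7)
```

```text
rel 41.54 tcp [ 0.5808 -0.3108  0.0869] dHome [ -39.1 -497.5] F [-0.  -0.3 -0.2] M [-0.04 -0.08 -0.  ] w 0.028
up 42.62 tcp [ 0.5802 -0.3108  0.199 ] dHome [ -39.6 -497.5] F [ 0.4 -0.6 -0.8] M [-0.06 -0.13 -0.03] w 0.0281
 44.45 tcp [ 0.1884 -0.6217  0.2136] dHome [-439.9 -797.5] F [0.3 0.8 0.1] M [-0.03 -0.04 -0.02] w 0.0282
```

View pics/f1.png

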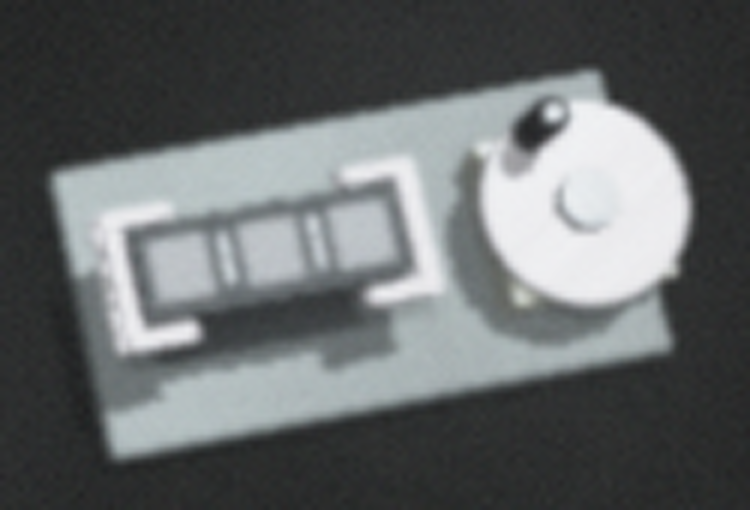

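View pics/f2.png

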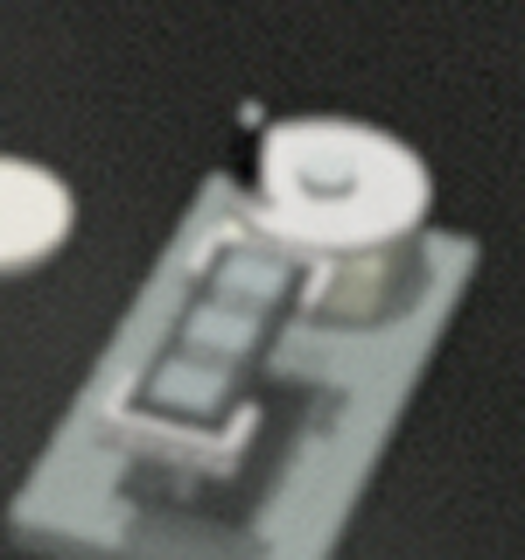

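View pics/top9.png

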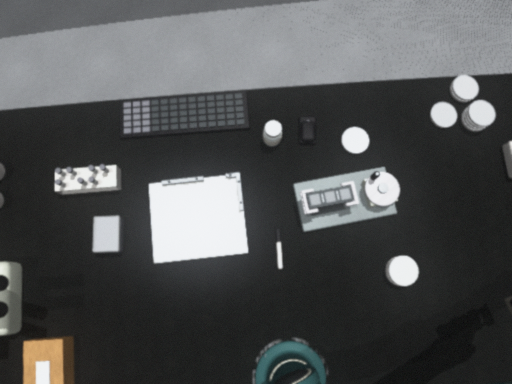

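The last pictures show the carrier flat between the lugs (top crop, 130–415 × 180–320). The crank is at about (540,125) in that crop, and the bystanders are at the same pixels as at the start.

```bash
python3 -c "
from cell import ctrl; ctrl.sign_off(); print(ctrl.get_state()['clock'])"
```

```text
the job is handed in; nothing more can be done
the job is handed in; nothing more can be done
```

The job is done and handed in at about 44.6 s, within the 72 s limit.

- **Squaring:** I slid the carrier, lightly gripped, along the board until it pressed against the far stop and then the right stop. It came to rest within about 0.3 mm of the corner position I had measured from the pictures.
- **Lift and place:** I tightened the grip, lifted the carrier straight up and set it down on the platform. It touched down at the expected seat height. The final pictures show it flat between the lugs.
- **Handwheel:** I cranked clockwise until the resistance jumped at 10.50 rad, then backed off to 8.92 rad. That is 1.585 rad against the 1.571 of a quarter turn, so about 0.8° over.
- **Final state:** The arm is back at its start pose, touching nothing. By eye, the bystanders are where they started in the final top view.
- **Checks that disagreed:** My first estimate of the wheel's axis was about 1.5 mm off. I corrected it from the sideways force during the first turn. With the carrier held over the platform, its end in the top picture was roughly 1–2 mm from where I predicted, within the seat's 2.5 mm of play.

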